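Hang up the chuck-key tote, then hold the lathe's jog paddle

TASK

The lathe is to be jogged. First clear the small wooden tool tote off the bench: keep it upright, hang it by its dowel handle across both prongs of the steel holder and let go of it. Only then press the jog station's spring-loaded dead-man paddle from its raised rest down to its level middle position, never right down to its lower stop, and finish while still holding it level there with the gripper; leave the bowl, jar and wood blank where they are.

Things in the scene. Friction and masses are not known exactly. Their poses are not given: they have to be found in the camera images.
- tote_handle (a point): Middle of the loose tote's handle, a round wooden dowel 12 mm in diameter, free for 134 mm between two upright end strips (34 mm wide, 8 mm thick, rising 15 mm above this point). This point is on the dowel's axis, 160 mm above the tote's underside. Local y runs along the dowel, x across it, z up. The tote is the same after half a turn.
- tote: The tote; origin at the centre of its underside, axes as tote_handle. Open plywood tray 90 (x) x 150 (y) mm, 50 mm high, with a chuck key and spare jaws fixed inside (up to 60 mm), a strip up each end and the dowel between them. 0.28 to 0.56 kg, balanced below the dowel. It stands on the bench at the start.
- holder_seat (a point): Where the handle's middle lies when hung on the holder, 230 mm above the bench. Two round steel prongs, 8 mm thick, at local y = -42 and +42 mm (76 mm clear between), run level from the cross bar at x = +83 mm towards local -x, dip in a shallow V at x = 0 and end in upturned tips at x = -28 mm, tops 251 mm above the bench. Local z is up.
- holder: The fixed holder; origin on the bench directly below holder_seat, same axes: foot 130 mm square, post 30 mm square at x = +100 mm, up to 229 mm (cross bar 237 mm). The handle passes over the prong tips towards local +x, prongs between handle and tray, and is lowered onto both prongs, parallel to local y.
- paddle_top (a point): Centre of the upper face of the jog paddle; moves with it. A black flat plate 56 mm long, 44 mm wide, 14 mm thick on a steel arm, its centre 100 mm from the hinge. Local x runs along the arm to the hinge, z out of the upper face. At rest it slopes up away from the housing by 0.3 rad.
- paddle (a joint): Angle of the jog paddle, rad: 0 at rest (raised), 0.3 level (its middle position), 0.6 on the lower stop. A spring pushes it up: about 4 N at rest and 8 N when level, at the paddle's centre; it springs up when let go.
- paddle_level (a point): Fixed point where paddle_top lies when the paddle is level: 137 mm above the bench. Local z is up, local x points to the hinge (100 mm away, 130 mm above the bench). A thin steel index pin beside the arm (y = +24 mm, x = +35 to +85 mm, 130 mm above the bench) marks the level position.
- station: The fixed jog station; origin on the bench directly below paddle_level, same axes. Grey housing 90 x 70 mm, 110 mm high, from x = +85 mm on; two hinge cheeks at its front rise to 151 mm from x = +82 mm on.
- bowl: Bystander: small turned wooden bowl, 110 mm in diameter, 50 mm high; origin at the centre of its underside.
- wax_jar: Bystander: amber glass jar with a steel lid, 64 mm in diameter, 70 mm high; origin at the centre of its underside.
- blank: Bystander: upright plain wood cylinder, 70 mm in diameter, 70 mm high; origin at the centre of its underside.

How it is judged (in metres and radians):
On the way:
1. the tote hangs by its handle across both prongs of the holder, let go (x of tote_handle in the frame of holder_seat between -0.025 and 0.05 m and y of tote_handle in the frame of holder_seat between -0.035 and 0.035 m and z of tote_handle in the frame of holder_seat between -0.01 and 0.016 m and angle between the y axis of tote_handle and the y axis of holder_seat, either way round below 0.25 rad and angle between tote_handle's own z axis and vertical below 0.3 rad and contact force between tote and holder above 1.2 N and contact force between tote and the arm below 0.1 N and contact force between tote and the fingers below 0.1 N and value of joint paddle below 0.1 rad), for 0.2 s.
At the end, for the whole second after the job is handed in: The tote hangs still and upright (0.3 rad) across both prongs, untouched: handle middle within 35 mm sideways, -25 to +50 mm along and -10 to +16 mm in height of the seat. The gripper's fingers hold the paddle still at 0.21 to 0.39 rad (level 0.30), with over 2 N (x of tote_handle in the frame of holder_seat between -0.025 and 0.05 m and y of tote_handle in the frame of holder_seat between -0.035 and 0.035 m and z of tote_handle in the frame of holder_seat between -0.01 and 0.016 m and angle between the y axis of tote_handle and the y axis of holder_seat, either way round below 0.25 rad and angle between tote_handle's own z axis and vertical below 0.3 rad and contact force between tote and holder above 1.2 N and contact force between tote and the arm below 0.1 N and contact force between tote and the fingers below 0.1 N and linear speed of tote below 0.06 m/s and value of joint paddle between 0.21 and 0.39 rad and velocity of joint paddle between -0.1 and 0.1 rad/s and contact force between station and the fingers above 2 N); the arm keeps its last pose, push and grip.
It fails at once if the paddle is pressed before the tote hangs on the holder (value of joint paddle above 0.12 rad and (height (world z) of tote_handle below 0.215 m or horizontal distance between tote_handle and holder_seat above 0.07 m)).
It fails at once if the paddle is pressed right down to its lower stop (value of joint paddle above 0.56 rad).
It fails at once if the tote is tipped by more than about 45 degrees (angle between tote_handle's own z axis and vertical above 0.8 rad).
It fails at once if the bowl, the jar or the wood blank is pushed more than 30 mm or tipped (distance of any of bowl, wax_jar, blank from where it was at the start of the episode above 0.03 m or angle between any of bowl, wax_jar, blank's own z axis and vertical above 0.4 rad).
It also fails if it takes over 51 s, if anything falls off the work surface, if the arm or the gripper's body presses on something with over 40 N, if the wrist force passes 120 N, or if a joint passes its speed limit or range.

ROBOT

A 6-joint arm with a two-finger parallel gripper is mounted at the origin on the work surface. World frame = base frame: x ahead of the robot, y to its left, z up, the work surface at z = 0. Lengths are in m, angles in degrees, forces in N, time in s.
With the tool pointing down it reaches from about 0.375 to 0.9 m from the base axis. Payload 3.1 kg.
Tool frame: the origin (TCP) lies at the centre of the arm's flange, where the gripper is bolted on; the fingertips stand 182 mm ahead of it and the grasp point (between the pads) lies 164 mm ahead of it; x points along the fingers, z is the direction in which the jaws open and shut, and the axes are right-handed (so a half turn about x gives the same grasp; the last joint's range is limited). The gripper opens to 87 mm and grips with 3 to 60 N. Pads are 19 mm wide; open, the fingers measure 117 mm over their backs; the gripper's body (75 mm by 190 mm) begins 51 mm behind the grasp point.
Start: joints at [-86.202, 30.224, 82.088, -0, 67.689, -10.227], TCP at [0.152, -0.606, 0.405] pointing down, gripper open.
Joint ranges: [-176.69, 176.69], [-43.24, 126.21], [12.49, 139.97], [-82, 262], [0, 151.66], [-163.58, 163.58]. Speed limits (degrees/s): [159.86, 159.86, 180, 180, 180, 180].

INTERFACE

Orientations are given as a 3x3 rotation matrix whose columns are the frame's x, y, z axes.
In Python, from rig import bot gives the robot as it stands.
- The arm moves only by the shell command python3 -m crank 'ROWS' [OPENING]. ROWS is JSON, a list of rows, each an object with "offset": the shift along the tool's x, y, z in m, a list of three; "spin": the turn about the tool's x in rad. A call has 1 to 12 rows; each row shifts and turns the commanded pose from where the row before left it, along the tool's axes as they then stand; what a row does not reach is not made up. A row lasts 1/10 s, in which the tool goes at most 50 mm and 8.59 degrees, less where a joint would pass 70% of its speed; a pose out of reach is approached as far as the arm can. A call is refused whole if a number of a shift passes 0.05 or a number of a turn 0.15, either way. A call with a gripper value outside its range is refused whole. OPENING is the finger opening in m, from 0 to 0.087, set as the call begins (- or left out, the last holds). The fingers move at their own pace and stop on an object; the grip force is fixed at half the most. Time passes only in rows, so rows that do not move let the fingers close. It gives the time, the measured TCP pose, the force and the opening at its end, in the units of the state.
- bot.read_state(): the state, without advancing time (a new reading comes with each control period).
- bot.capture(name): name is "scene" or "top" or "wrist"; returns a dict with "pixels" (420x560x3 uint8, blue, green, red), "depth" (420x560 float32, m along the optical axis (not along the pixel's ray), 0 where there is no reading), "K" (3x3 intrinsics, pixels), "world_to_cam" (4x4, takes a point from world to camera coordinates). Camera axes: x right, y up, looking along -z (the intrinsics and any distortion apply to the point x, -y, -z); pixel columns grow to the right and rows downward; lengths in m; the calibration is good to about 2 mm. A picture is of the moment at which its call begins.
- bot.hand_in(): hands the job in, once; it reports no verdict.
Trained networks look in a picture, given as the dict that the camera call returned (one of the last four; its "shot" number tells which), for a name from the list of things; names that differ only in an ending like _2 or _b are one class to them, and where a whole thing is asked for, a point or a joint stands for the part that bears it (a point fixed in the world has none). Each returns a list of dicts, best first, with "p" (0 to 1); they miss things now and then, are a little off and sometimes report something else, mostly with a low value. They report only what shows in the picture. A call takes as long as a camera call.
- bot.regions_of(label, picture): "region" (420x560 bool, what is visible of it) and "extent" ([centre column, centre row, width, height] in pixels, round what is visible of it).
The state is a dict: "time_s": time; "joint_positions": joint angles; "qvel": joint speeds; "tau": joint torques, N m; "position": TCP position; "tcp_rot": TCP orientation; "force": force on the tool from outside, world axes, zero at the start; "moment": the same for the moment, N m; "opening": opening from 0.0 (shut) to 1.0 (fully open).
Only numpy, scipy, OpenCV 4.12 (cv2) and the standard library are available. Lean on these libraries where they do the work, as an engineer would, in place of code of your own. Each camera call takes 0.05 s, during which the arm holds its last target.

## Working session

There is one attempt and no reset: what is moved stays moved. The work goes in short steps, Python scripts to look and compute and a shell command to move; the robot and the scene stay as the last step left them, time stands still between calls to the robot, and variables do not carry over. Pictures are saved under pics/ and viewed, and the job is handed in when it is done.

```bash
ls; mkdir -p pics; cat > h.py <<'E'
import numpy as np, cv2
from rig import bot
def cap(n,fn=None):
    c=bot.capture(n)
    if fn: cv2.imwrite('pics/'+fn,c['pixels'])
    return c
def pts(c,mask=None):
    d=c['depth'];K=c['K'];v,u=np.nonzero((d>0)&(mask if mask is not None else True))
    z=d[v,u];x=(u-K[0,2])/K[0,0]*z;y=(v-K[1,2])/K[1,1]*z
    P=np.c_[x,-y,-z,np.ones(len(z))]
    return (P@np.linalg.inv(c['world_to_cam']).T)[:,:3],u,v
E
python3 - <<'E'
from h import *
s=bot.read_state();print({k:np.round(v,3).tolist() for k,v in s.items()})
for n in ['scene','top','wrist']:
    c=cap(n,n+'0.png');print(n,c['shot'],np.round(c['K'],1).tolist(),np.round(np.linalg.inv(c['world_to_cam']),2).tolist())
E
```

```text
pics
{'time_s': 0.0, 'joint_positions': [-86.202, 30.277, 82.155, -0.003, 67.689, -10.226], 'qvel': [0.128, -0.083, 0.039, -0.011, 0.023, 0.104], 'tau': [0.002, -44.004, -17.659, 0.063, 0.058, -0.0], 'position': [0.151, -0.606, 0.404], 'tcp_rot': [[-0.0, 0.97, 0.242], [0.002, 0.242, -0.97], [-1.0, 0.0, -0.002]], 'force': [0.281, 0.137, 0.225], 'moment': [-0.031, 0.045, -0.024], 'opening': 1.0}
scene 1 [[403.1, 0.0, 275.7], [0.0, 403.1, 207.3], [0.0, 0.0, 1.0]] [[0.8, -0.38, 0.47, 1.01], [0.61, 0.52, -0.6, -0.62], [-0.02, 0.77, 0.64, 0.8], [0.0, 0.0, 0.0, 1.0]]
top 2 [[519.2, 0.0, 283.7], [0.0, 519.2, 199.4], [0.0, 0.0, 1.0]] [[-0.0, 1.0, -0.1, 0.37], [-1.0, -0.0, 0.01, 0.01], [0.01, 0.1, 1.0, 1.72], [0.0, 0.0, 0.0, 1.0]]
wrist 3 [[301.2, 0.0, 284.2], [0.0, 301.2, 212.0], [0.0, 0.0, 1.0]] [[0.24, 0.94, 0.24, 0.22], [-0.97, 0.23, 0.06, -0.59], [-0.0, -0.25, 0.97, 0.38], [0.0, 0.0, 0.0, 1.0]]
```

View pics/scene0.png

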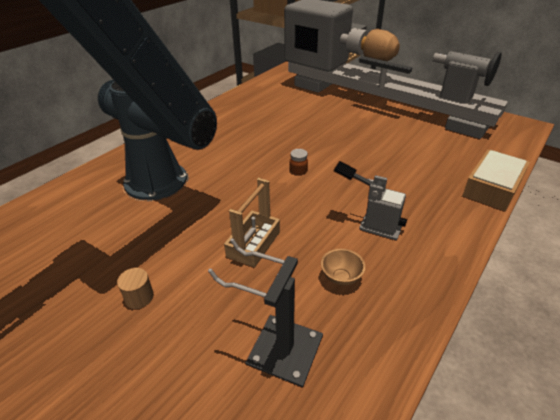

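View pics/top0.png

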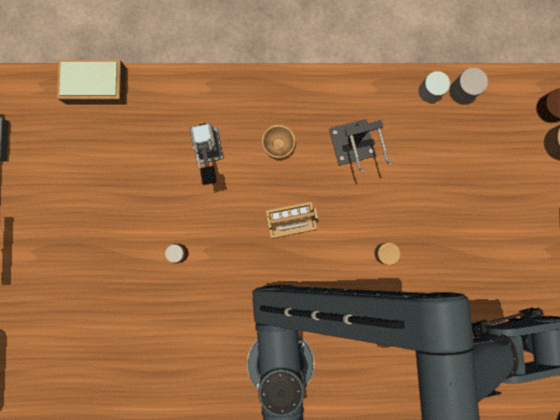

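The scene view shows the tote at about (253,230), the holder at (285,320) with its prongs facing the robot, and the paddle at (345,170). In the top view the tote is at (292,220), the paddle at (208,175), the prongs at (355-388,150), the bowl at (279,142), the jar at (175,253) and the blank at (389,253). Next I'll measure positions.

```bash
python3 - <<'E'
from h import *
np.set_printoptions(precision=4,suppress=True)
cs={n:cap(n) for n in ['scene','top']}
for l in ['tote','holder','station','paddle','bowl','wax_jar','blank','tote_handle']:
  for n,c in cs.items():
    for r in bot.regions_of(l,c)[:1]:
        P,u,v=pts(c,r['region']);
        q=np.percentile(P,[2,50,98],axis=0)
        print(l,n,round(r['p'],2),len(P),np.round(r['extent']),q.tolist())
        np.save(f'{l}_{n}.npy',P)
E
python3 - <<'E'
import numpy as np,cv2
np.set_printoptions(precision=4,suppress=True)
P=np.vstack([np.load('tote_top.npy')])
S=np.load('tote_scene.npy')
for nm,Q in (('top',P),('scene',S)):
    for lo,hi in ((.02,.07),(.145,.185)):
        m=(Q[:,2]>lo)&(Q[:,2]<hi);A=Q[m][:,:2].astype(np.float32)
        if len(A)>5: print(nm,lo,len(A),cv2.minAreaRect(A),A.mean(0))
for f in('top','scene'):
    H=np.load(f'holder_{f}.npy')
    m=(H[:,2]>.2);A=H[m];print('holder hi',f,len(A));
    m=(H[:,2]<.03);B=H[m][:,:2].astype(np.float32)
    print('foot',cv2.minAreaRect(B))
    for a in A[::max(1,len(A)//40)]: print(a)
E
```

```text
tote scene 0.89 2601 [254. 224.  53.  88.] [[0.4073795738948286, -0.11519922702488505, -0.0005474576214571369], [0.4658800043209609, -0.027894503949285165, 0.045257627558154656], [0.5162461538117957, 0.04182677911463262, 0.17227622935960318]]
tote top 0.74 1366 [294. 221.  51.  36.] [[0.4125382868735944, -0.10721565744015911, 0.0002790288157431321], [0.460882391493865, -0.03557737278278214, 0.03578372351118686], [0.5100591731992751, 0.03612266809966888, 0.17583932646963646]]
holder scene 0.89 5373 [264. 315. 114. 146.] [[0.6082192730459891, -0.3150912288950201, 5.057270129428912e-05], [0.7277463383041887, -0.2566444605504411, 0.011297229084520355], [0.7889673773271967, -0.176812772095661, 0.2371563994431433]]
holder top 0.74 1714 [361. 146.  60.  47.] [[0.6246946225020312, -0.3115659792790811, 0.0013248677030441858], [0.7104303700141616, -0.2339051002657423, 0.013832474561629948], [0.7831527853836944, -0.1792058859841285, 0.24124410726782164]]
station scene 0.86 2278 [370. 204.  72.  78.] [[0.5788909230560098, 0.19345398029731045, 0.004352877614724283], [0.7084572896039834, 0.2119190
[... 5009 characters left out ...]
]
[ 0.6162 -0.3123  0.2404]
[ 0.724  -0.2264  0.2314]
[ 0.7185 -0.2404  0.2353]
[ 0.6224 -0.3125  0.231 ]
[ 0.7199 -0.2483  0.2355]
[ 0.7294 -0.237   0.2286]
[ 0.6262 -0.3148  0.2248]
[ 0.7154 -0.263   0.2356]
[ 0.661  -0.3037  0.2334]
[ 0.6535 -0.3091  0.2305]
[ 0.735  -0.2289  0.2106]
[ 0.7321 -0.2587  0.2352]
[ 0.7287 -0.2659  0.2372]
[ 0.7216 -0.274   0.2373]
[ 0.6915 -0.2931  0.2314]
[ 0.6897 -0.2964  0.2306]
[ 0.6891 -0.2986  0.2297]
[ 0.6895 -0.2992  0.2277]
[ 0.7401 -0.2486  0.2141]
[ 0.735 -0.257  0.216]
[ 0.7307 -0.2572  0.2102]
[ 0.7323 -0.2563  0.2076]
[ 0.741  -0.2499  0.2047]
[ 0.7356 -0.2894  0.2363]
[ 0.7364 -0.2933  0.2355]
[ 0.724  -0.3003  0.2248]
[ 0.7392 -0.2946  0.2224]
```

```bash
python3 - <<'E'
import numpy as np,cv2
np.set_printoptions(precision=4,suppress=True)
from scipy.optimize import least_squares
for f in('top','scene'):
    T=np.load(f'tote_{f}.npy');Q=T[(T[:,2]>.145)&(T[:,2]<.168)];
    l=cv2.fitLine(Q[:,:2].astype(np.float32),cv2.DIST_HUBER,0,.01,.01).ravel();print('dowel',f,len(Q),l)
H=np.vstack([np.load(f'holder_{f}.npy') for f in('top','scene')])
def loc(P,p):
    c,s=np.cos(p[2]),np.sin(p[2]);d=P[:,:2]-p[:2];return np.c_[d[:,0]*c+d[:,1]*s,-d[:,0]*s+d[:,1]*c,P[:,2]]
for f in('top','scene','both'):
    H=np.vstack([np.load(f'holder_{g}.npy') for g in('top','scene')]) if f=='both' else np.load(f'holder_{f}.npy')
    A=H[(H[:,2]>.215)]
    def res(p):
        L=loc(A,p)
        # distance to prongs axis segs (xy) and cross bar 
        dx=np.maximum(np.maximum(-.028-L[:,0],L[:,0]-.083),0)
        dp=np.hypot(np.abs(np.abs(L[:,1])-.042),dx)
        dc=np.hypot(L[:,0]-.083,np.maximum(np.abs(L[:,1])-.047,0))
        dpost=np.maximum(np.maximum(np.abs(L[:,0]-.1)-.015,np.abs(L[:,1])-.015),0)
        return np.minimum(np.minimum(dp,dc),dpost)
    r=least_squares(res,[.632,-.267,.24],loss='soft_l1',f_scale=.004)
    print('seat',f,r.x,np.degrees(r.x[2]),np.median(res(r.x)))
    L=loc(A,r.x)
    for s in(-1,1):
        m=(L[:,1]*s>.03)&(L[:,0]<.07);B=L[m]
        for x0 in np.arange(-.03,.07,.01):
            k=(B[:,0]>x0)&(B[:,0]<x0+.01)
            if k.sum():print('  ',s,round(x0,3),k.sum(),np.median(B[k],0), B[k][:,2].max())
for f in('top','scene'):
    S=np.vstack([np.load(f'{n}_{f}.npy') for n in('station','paddle')])
    B=S[(S[:,2]>.10)&(S[:,2]<.122)];print('housing',f,cv2.minAreaRect(B[:,:2].astype(np.float32)))
    B=S[(S[:,2]>.135)&(S[:,0]<.635)&(S[:,1]<.27)]
    print('paddle',f,cv2.minAreaRect(B[:,:2].astype(np.float32)),np.median(B,0))
    B=S[(S[:,2]>.125)&(S[:,0]>.64)];print('cheeks/arm',f,np.percentile(B,[2,50,98],axis=0))
    B=S[(S[:,2]>.135)&(S[:,0]<.66)&(S[:,1]<.27)]
    print(cv2.fitLine(B[:,:2].astype(np.float32),cv2.DIST_HUBER,0,.01,.01).ravel())
E
```

```text
dowel top 145 [ 0.181  -0.9835  0.4653 -0.0461]
dowel scene 317 [ 0.1594 -0.9872  0.4641 -0.0351]
seat top [ 0.6358 -0.2638  0.2473] 14.171731617828456 0.0024673566759530474
   -1 -0.03 8 [-0.0247 -0.0417  0.2335] 0.24071328990441287
   -1 -0.02 8 [-0.0155 -0.0422  0.2256] 0.22777527352659854
   -1 -0.01 12 [-0.0056 -0.0419  0.2255] 0.23309182004350903
   -1 0.0 9 [ 0.0061 -0.0418  0.2315] 0.23687713074521244
   -1 0.01 10 [ 0.0156 -0.0417  0.2332] 0.23804222224796368
   -1 0.02 9 [ 0.0257 -0.0427  0.2321] 0.23419132970180434
   -1 0.03 10 [ 0.0349 -0.0428  0.2341] 0.2377877877605632
   -1 0.04 7 [ 0.0438 -0.0414  0.2336] 0.23699861783253473
   -1 0.05 10 [ 0.0539 -0.0416  0.2344] 0.2366509361103295
   -1 0.06 9 [ 0.0655 -0.0417  0.2312] 0.23504490192007998
   1 -0.03 4 [-0.0233  0.0414  0.2285] 0.24021808746450368
   1 -0.02 6 [-0.0158  0.0418  0.2289] 0.23051539019282674
   1 -0.01 11 [-0.0042  0.0425  0.2253] 0.23113910479451838
   1 0.0 9 [0.0051 0.0429 0.2307] 0.23424340836168978
   1 0.01 10 [0.0145 0.0413 0.2326] 0.23742599480528392
   1 0.02 10 [0.025  0.0417 0.2289] 0.238270
[... 2777 characters left out ...]
9319059252739, 0.06888226419687271), 11.428532600402832)
paddle top ((0.5994861125946045, 0.2175295203924179), (0.07072750478982925, 0.04313503950834274), 3.2312848567962646) [0.5939 0.2189 0.1664]
cheeks/arm top [[0.6426 0.2089 0.1289]
 [0.6787 0.2334 0.143 ]
 [0.6999 0.2621 0.1556]]
[0.9755 0.22   0.6017 0.2196]
housing scene ((0.7130628228187561, 0.24070945382118225), (0.09181054681539536, 0.07474668323993683), 11.073805809020996)
paddle scene ((0.6004992723464966, 0.2168745994567871), (0.07044056057929993, 0.04541689530014992), 14.550888061523438) [0.5987 0.2126 0.1618]
cheeks/arm scene [[0.6417 0.2049 0.1273]
 [0.6804 0.2279 0.1414]
 [0.7049 0.2588 0.1505]]
[0.9439 0.3303 0.6044 0.2105]
```

```bash
python3 -m crank '[{"offset":[0,0.031,-0.034]},{"offset":[0,0.031,-0.034]},{"offset":[0,0.031,-0.034]},{"offset":[0,0.031,-0.034]},{"offset":[0,0.031,-0.034]},{"offset":[0,0.031,-0.034]},{"offset":[0,0.031,-0.034]},{"offset":[0,0.031,-0.034]},{"offset":[0,0.031,-0.034]},{"offset":[0,0.031,-0.034]},{"offset":[0,0.031,-0.034]},{"offset":[0,0.031,-0.034]}]' 0.06
python3 -m crank '[{"spin":-0.15},{"spin":-0.15},{"spin":-0.15},{"spin":-0.15},{"spin":-0.15},{"spin":-0.15},{"spin":-0.15},{"spin":-0.15},{"spin":-0.15},{"spin":-0.15},{"offset":[0,0,0]}]'
```

```text
$[0]: bad value
$[0]: bad value
```

```bash
python3 -m crank '[{"offset":[0,0.031,-0.034],"spin":0},{"offset":[0,0.031,-0.034],"spin":0},{"offset":[0,0.031,-0.034],"spin":0},{"offset":[0,0.031,-0.034],"spin":0},{"offset":[0,0.031,-0.034],"spin":0},{"offset":[0,0.031,-0.034],"spin":0},{"offset":[0,0.031,-0.034],"spin":0},{"offset":[0,0.031,-0.034],"spin":0},{"offset":[0,0.031,-0.034],"spin":0},{"offset":[0,0.031,-0.034],"spin":0},{"offset":[0,0.031,-0.034],"spin":0},{"offset":[0,0.031,-0.034],"spin":0}]' 0.06
```

```text
time_s: 2.25
position: [0.4142, -0.1187, 0.4051]
tcp_rot: [[0.001, 0.97, 0.242], [-0.001, 0.242, -0.97], [-1.0, 0.001, 0.001]]
force: [0.8, -0.1, 0.3]
opening: 0.69
```

```bash
python3 -m crank '[{"offset":[0,0,0],"spin":-0.149},{"offset":[0,0,0],"spin":-0.149},{"offset":[0,0,0],"spin":-0.149},{"offset":[0,0,0],"spin":-0.149},{"offset":[0,0,0],"spin":-0.149},{"offset":[0,0,0],"spin":-0.149},{"offset":[0,0,0],"spin":-0.149},{"offset":[0,0,0],"spin":-0.149},{"offset":[0,0,0],"spin":-0.149},{"offset":[0,0,0],"spin":-0.149},{"offset":[0,0,0],"spin":0}]'; cat > w.py <<'E'
from h import *
np.set_printoptions(precision=4,suppress=True)
import sys
s=bot.read_state();R=np.array(s['tcp_rot']);p=np.array(s['position'])
print('t',s['time_s'],'p',p,'grasp',p+.164*R[:,0],'j',np.array(s['joint_positions']),'F',np.array(s['force']),'op',s['opening'])
print(R)
print('yaw z',np.degrees(np.arctan2(R[1,2],R[0,2])))
if len(sys.argv)>1:
    a=[float(x) for x in sys.argv[1:]]
    print('tool offset',R.T@(np.array(a[:3])-p-.164*R[:,0]))
    if len(a)>3: print('spin',-np.radians(a[3]-np.degrees(np.arctan2(R[1,2],R[0,2]))))
E
python3 w.py .4625 -.0355 .160 10.6
```

```text
time_s: 3.35
position: [0.4136, -0.1203, 0.4049]
tcp_rot: [[0.0, -0.163, 0.987], [-0.0, 0.987, 0.163], [-1.0, -0.0, 0.0]]
force: [-0.2, 1.0, -0.4]
opening: 0.689
t 3.35 p [ 0.4136 -0.1203  0.4049] grasp [ 0.4136 -0.1204  0.2409] j [-31.1592  15.2596 108.6649   0.0009  56.0483 -40.5429] F [-0.1809  1.0435 -0.3626] op 0.6889888432436465
[[ 0.0004 -0.163   0.9866]
 [-0.0002  0.9866  0.163 ]
 [-1.     -0.0003  0.0004]]
yaw z 9.383181270180607
tool offset [0.0809 0.0758 0.062 ]
spin -0.021237493235283705
```

```bash
python3 -m crank '[{"offset":[0,0.038,0.031],"spin":-0.02},{"offset":[0,0.038,0.031],"spin":0},{"offset":[0,0,0],"spin":0}]' 
python3 - <<'E'
from h import *
c=cap('wrist','w1.png')
np.set_printoptions(precision=4,suppress=True)
P,u,v=pts(c)
m=(P[:,2]>.15)&(P[:,2]<.172)&(abs(P[:,0]-.4625)<.04)&(abs(P[:,1]+.0355)<.08)
Q=P[m];print(len(Q),cv2.fitLine(Q[:,:2].astype(np.float32),cv2.DIST_HUBER,0,.01,.01).ravel(),Q.mean(0))
m=(P[:,2]>.01)&(P[:,2]<.18)&(abs(P[:,0]-.4625)<.09)&(abs(P[:,1]+.0355)<.11);print(cv2.minAreaRect(P[m][:,:2].astype(np.float32)))
E
python3 w.py .4625 -.0355 .160 10.6
```

```text
time_s: 3.65
position: [0.4631, -0.031, 0.4051]
tcp_rot: [[0.003, -0.185, 0.983], [0.001, 0.983, 0.185], [-1.0, 0.001, 0.003]]
force: [0.7, 0.2, 0.3]
opening: 0.689
2588 [ 0.1905 -0.9817  0.4624 -0.0363] [ 0.4624 -0.0363  0.1647]
((0.46238210797309875, -0.03581998497247696), (0.09029795974493027, 0.14934241771697998), 10.95814323425293)
t 3.7 p [ 0.4622 -0.0326  0.4048] grasp [ 0.4623 -0.0326  0.2408] j [-17.8995  17.8075 104.5283   0.009   57.6256 -28.5861] F [-0.7663 -0.7622 -0.1189] op 0.6919195821759255
[[ 0.0007 -0.1854  0.9827]
 [-0.0001  0.9827  0.1854]
 [-1.     -0.0002  0.0007]]
yaw z 10.681800967490862
tool offset [ 0.0808 -0.0028 -0.0004]
spin 0.0014276962140323858
```

View pics/w1.png

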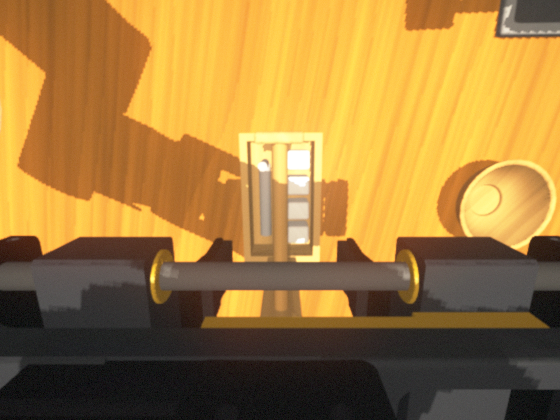

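The wrist view shows the dowel (column 280) centred between the open fingers (columns 225 and 345) and parallel to the pads. Next I descend, grip and lift.

```bash
python3 -m crank '[{"offset":[0.04,-0.003,0],"spin":0},{"offset":[0.025,0,0],"spin":0},{"offset":[0.015,0,0],"spin":0},{"offset":[0,0,0],"spin":0}]' 
python3 -m crank '[{"offset":[0,0,0],"spin":0},{"offset":[0,0,0],"spin":0},{"offset":[0,0,0],"spin":0},{"offset":[0,0,0],"spin":0},{"offset":[0,0,0],"spin":0},{"offset":[0,0,0],"spin":0}]' 0.0
python3 w.py
```

```text
time_s: 4.1
position: [0.4609, -0.0385, 0.323]
tcp_rot: [[-0.005, -0.18, 0.984], [0.001, 0.984, 0.18], [-1.0, 0.002, -0.005]]
force: [-1.4, 1.3, 0.1]
opening: 0.691
time_s: 4.7
position: [0.462, -0.0377, 0.325]
tcp_rot: [[0.001, -0.183, 0.983], [-0.0, 0.983, 0.183], [-1.0, -0.0, 0.001]]
force: [0.3, -0.1, 0.2]
opening: 0.23
t 4.7 p [ 0.462  -0.0377  0.325 ] grasp [ 0.4621 -0.0377  0.161 ] j [-18.516   25.4237 109.3773   0.0001  45.1657 -29.0623] F [ 0.35   -0.0762  0.2237] op 0.22963323448863623
[[ 0.0006 -0.183   0.9831]
 [-0.0002  0.9831  0.183 ]
 [-1.     -0.0003  0.0005]]
yaw z 10.546188978519002
```

```bash
python3 -m crank '[{"offset":[0,0,0],"spin":0},{"offset":[0,0,0],"spin":0},{"offset":[0,0,0],"spin":0},{"offset":[0,0,0],"spin":0}]'
python3 -m crank '[{"offset":[-0.01,0,0],"spin":0},{"offset":[-0.02,0,0],"spin":0},{"offset":[-0.03,0,0],"spin":0},{"offset":[-0.03,0,0],"spin":0},{"offset":[-0.03,0,0],"spin":0},{"offset":[-0.01,0,0],"spin":0},{"offset":[0,0,0],"spin":0}]' 
python3 - <<'E'
from h import *
cap('scene','s2.png')
E
# staging point: 110mm before seat along holder -x
python3 - <<'E'
import numpy as np
a=np.radians(13.8);s=np.array([.629,-.2685]);print(s-.12*np.array([np.cos(a),np.sin(a)]))
E
python3 w.py .5125 -.297 .29 13.8
```

```text
time_s: 5.1
position: [0.462, -0.0377, 0.3248]
tcp_rot: [[0.0, -0.183, 0.983], [0.0, 0.983, 0.183], [-1.0, 0.0, 0.0]]
force: [0.0, -0.1, 2.4]
opening: 0.123
time_s: 5.8
position: [0.462, -0.0377, 0.4559]
tcp_rot: [[0.003, -0.183, 0.983], [-0.001, 0.983, 0.183], [-1.0, -0.002, 0.003]]
force: [0.3, -0.1, -3.0]
opening: 0.125
[ 0.51246389 -0.29712401]
t 5.85 p [ 0.4616 -0.0376  0.4545] grasp [ 0.4615 -0.0376  0.2905] j [-18.5261  13.9077 100.7702  -0.0029  65.3304 -29.0615] F [-0.4319 -0.5034 -3.8617] op 0.1262137673324165
[[-0.0002 -0.1829  0.9831]
 [ 0.      0.9831  0.1829]
 [-1.      0.     -0.0001]]
yaw z 10.53661968537231
tool offset [ 0.0005 -0.2643  0.0027]
spin -0.05695673123502167
```

View pics/s2.png

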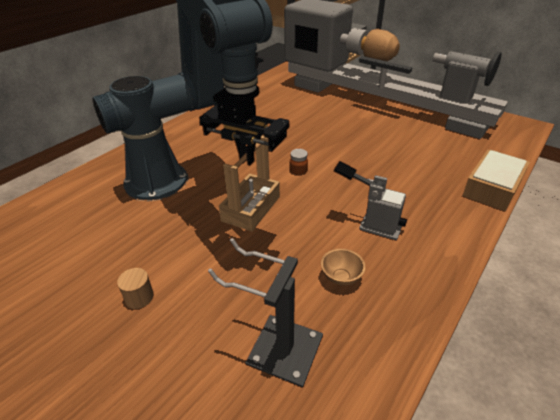

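The tote is lifted and level: the tray is at about (252,203) in the scene view, and the load reads about 3.9 N. Next I traverse to a point in front of the prongs.

```bash
python3 -m crank '[{"offset":[0,-0.01,0],"spin":-0.02},{"offset":[0,-0.02,0],"spin":-0.02},{"offset":[0,-0.03,0],"spin":-0.017},{"offset":[0,-0.035,0.001],"spin":0},{"offset":[0,-0.035,0.001],"spin":0},{"offset":[0,-0.035,0.001],"spin":0},{"offset":[0,-0.035,0],"spin":0},{"offset":[0,-0.03,0],"spin":0},{"offset":[0,-0.02,0],"spin":0},{"offset":[0,-0.012,0],"spin":0},{"offset":[0,0,0],"spin":0},{"offset":[0,0,0],"spin":0}]' 
python3 - <<'E'
from h import *
from scipy.optimize import least_squares
np.set_printoptions(precision=4,suppress=True)
c=cap('scene','s3.png')
P,u,v=pts(c)
cap('top','t3.png');cap('wrist','w3.png')
m=(P[:,2]>.215)&(P[:,2]<.256)&(P[:,0]>.57)&(P[:,0]<.76)&(P[:,1]>-.34)&(P[:,1]<-.18)
A=P[m]
def loc(P,p):
    c,s=np.cos(p[2]),np.sin(p[2]);d=P[:,:2]-p[:2];return np.c_[d[:,0]*c+d[:,1]*s,-d[:,0]*s+d[:,1]*c,P[:,2]]
L=loc(A,[.629,-.2685,np.radians(13.8)])
for s in(-1,1):
    B=L[(L[:,1]*s>.03)&(abs(L[:,1])<.055)]
    print(s,'minx',B[:,0].min())
    for x0 in np.arange(-.04,.06,.008):
        k=(B[:,0]>x0)&(B[:,0]<x0+.008)
        if k.sum():print('  ',round(x0,3),k.sum(),np.median(B[k],0),B[k][:,2].max())
# tote handle
m=(P[:,2]>.14)&(P[:,2]<.33)&(P[:,0]>.4)&(P[:,0]<.58)&(P[:,1]>-.4)&(P[:,1]<-.2)
Q=P[m]; m=(Q[:,2]<.20);print('tray',cv2.minAreaRect(Q[m][:,:2].astype(np.float32)))
E
python3 w.py .5125 -.297 .29 13.8
```

```text
time_s: 7.05
position: [0.5252, -0.291, 0.4533]
tcp_rot: [[-0.003, -0.239, 0.971], [0.003, 0.971, 0.239], [-1.0, 0.004, -0.002]]
force: [-0.4, 1.1, -3.3]
opening: 0.125
-1 minx -0.03355593306594059
   -0.04 2 [-0.033  -0.0418  0.2479] 0.24794807578524392
   -0.032 28 [-0.0267 -0.043   0.2452] 0.2495071167459495
   -0.024 29 [-0.0206 -0.0425  0.234 ] 0.24298332042049453
   -0.016 23 [-0.0128 -0.0423  0.2258] 0.23098626958285084
   -0.008 20 [-0.0045 -0.043   0.2225] 0.22636965031732814
   0.0 17 [ 0.0037 -0.0438  0.2243] 0.22634661635869147
   0.008 16 [ 0.0122 -0.0431  0.228 ] 0.2320388021759927
   0.016 18 [ 0.0199 -0.0427  0.2311] 0.23206226355935566
   0.024 22 [ 0.0277 -0.042   0.2302] 0.2321389165066613
   0.032 19 [ 0.0371 -0.0429  0.2306] 0.2335538631237567
   0.04 20 [ 0.0439 -0.0421  0.2306] 0.23256959751627393
   0.048 21 [ 0.0519 -0.0424  0.2314] 0.2330040788942046
   0.056 21 [ 0.0608 -0.0424  0.2307] 0.23263355718622003
1 minx -0.03361615798827006
   -0.04 2 [-0.0331  0.0415  0.2477] 0.24805835002652254
   -0.032 26 [-0.0269  0.0408  0.2449] 0.2509603016919745
   -0.024 
[... 359 characters left out ...]
  ] 0.23196747580112098
   0.032 16 [0.0361 0.0408 0.2307] 0.23234876871574872
   0.04 16 [0.0432 0.0407 0.231 ] 0.2327471567116699
   0.048 18 [0.0517 0.0408 0.2307] 0.2326745766949182
   0.056 16 [0.0602 0.0407 0.2307] 0.23258712866152165
tray ((0.5228828191757202, -0.28692519664764404), (0.09313429147005081, 0.1529586911201477), 13.787772178649902)
t 7.2 p [ 0.5254 -0.2905  0.4545] grasp [ 0.5253 -0.2904  0.2905] j [-39.5952  25.3508  82.3509   0.0131  72.371  -53.4771] F [-0.1489  0.1705 -3.0264] op 0.12638294493447805
[[-0.0008 -0.2399  0.9708]
 [ 0.001   0.9708  0.2399]
 [-1.      0.0011 -0.0006]]
yaw z 13.877987211408936
tool offset [ 0.0005 -0.0034 -0.014 ]
spin 0.0013611336135348027
```

View pics/s3.png

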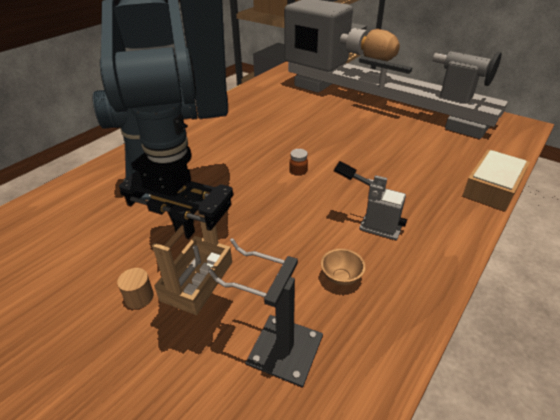

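View pics/w3.png

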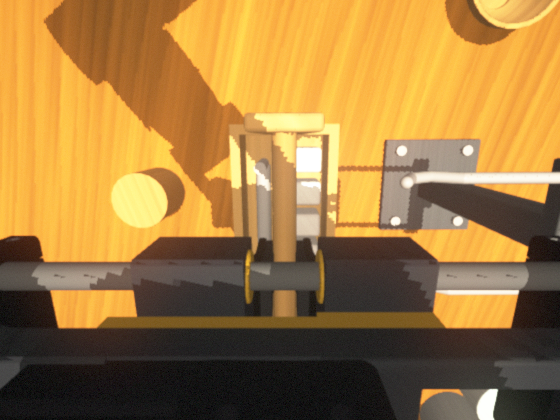

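The wrist view shows the dowel level (column 283) and the foot at (432,185), with the prong tip at (408,182) ahead. The scene fit gives the V bottom at the seat, about (0.629, -0.2685). Next I advance over the tips.

```bash
python3 -m crank '[{"offset":[0,-0.002,0.005],"spin":0},{"offset":[0,-0.002,0.015],"spin":0},{"offset":[0,-0.002,0.02],"spin":0},{"offset":[0,-0.001,0.02],"spin":0},{"offset":[0,0,0.02],"spin":0},{"offset":[0,0,0.016],"spin":0},{"offset":[0,0,0.01],"spin":0},{"offset":[0,0,0],"spin":0},{"offset":[0,0,0],"spin":0}]' 
python3 w.py .629 -.2685 .23 13.8; python3 - <<'E'
from h import *
cap('scene','s4.png')
E
```

```text
time_s: 8.1
position: [0.63, -0.2731, 0.4546]
tcp_rot: [[-0.001, -0.239, 0.971], [0.0, 0.971, 0.239], [-1.0, 0.0, -0.001]]
force: [-0.3, -1.2, -2.2]
opening: 0.126
t 8.1 p [ 0.63   -0.2731  0.4546] grasp [ 0.6297 -0.2731  0.2906] j [-32.7318  32.6702  69.0604  -0.0415  78.34   -46.5604] F [-0.2562 -1.1765 -2.1764] op 0.12552012572305737
[[-0.0014 -0.2392  0.971 ]
 [ 0.0001  0.971   0.2392]
 [-1.      0.0004 -0.0014]]
yaw z 13.837080820341885
tool offset [0.0606 0.0046 0.0005]
spin 0.0006471824043063765
```

View pics/s4.png

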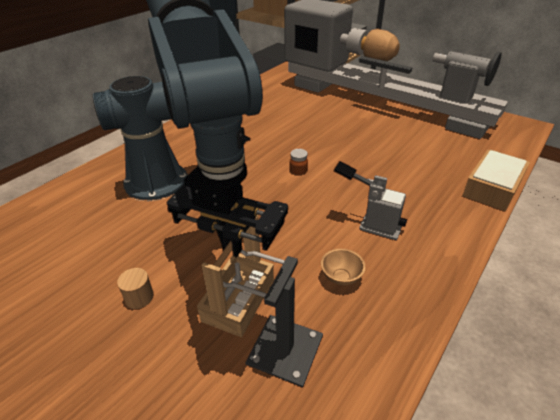

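The tote is over the prongs: the tray is at (237,295), and both prongs pass between the strips, above the tray. Next I lower it.

```bash
python3 -m crank '[{"offset":[0.01,0,0],"spin":0},{"offset":[0.015,0,0],"spin":0},{"offset":[0.015,0,0],"spin":0},{"offset":[0.01,0,0],"spin":0},{"offset":[0.005,0,0],"spin":0},{"offset":[0.004,0,0],"spin":0},{"offset":[0,0,0],"spin":0}]' 
python3 w.py .629 -.2685 .23 13.8; python3 - <<'E'
from h import *
cap('scene','s5.png')
E
```

```text
time_s: 8.85
position: [0.6302, -0.2735, 0.3959]
tcp_rot: [[0.0, -0.239, 0.971], [-0.0, 0.971, 0.239], [-1.0, -0.0, 0.0]]
force: [0.3, -0.9, -3.0]
opening: 0.13
t 8.85 p [ 0.6302 -0.2735  0.3959] grasp [ 0.6303 -0.2735  0.2319] j [-32.7554  35.6683  72.87    -0.0081  71.4461 -46.5554] F [ 0.3168 -0.9391 -2.9902] op 0.12953153711514123
[[ 0.0002 -0.2386  0.9711]
 [-0.0003  0.9711  0.2386]
 [-1.     -0.0003  0.0001]]
yaw z 13.802613812757048
tool offset [ 0.0019  0.0052 -0.    ]
spin 4.5619638641111936e-05
```

View pics/s5.png

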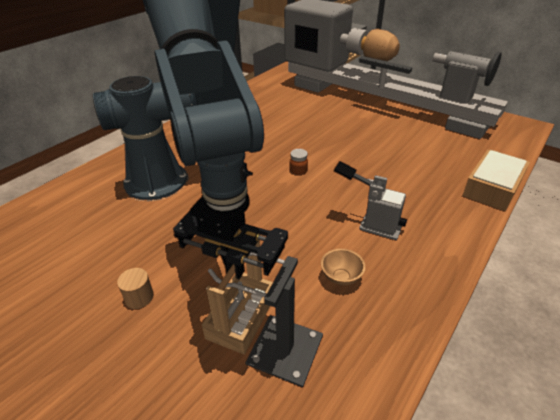

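```bash
python3 -m crank '[{"offset":[0.002,0,0],"spin":0},{"offset":[0.001,0,0],"spin":0},{"offset":[0,0,0],"spin":0}]'; python3 -m crank '[{"offset":[0,0,0],"spin":0},{"offset":[0,0,0],"spin":0},{"offset":[0,0,0],"spin":0},{"offset":[0,0,0],"spin":0},{"offset":[0,0,0],"spin":0}]' 0.055
```

```text
time_s: 9.2
position: [0.6305, -0.2734, 0.3955]
tcp_rot: [[0.003, -0.239, 0.971], [-0.002, 0.971, 0.239], [-1.0, -0.003, 0.002]]
force: [-3.3, 1.9, 4.3]
opening: 0.131
time_s: 9.7
position: [0.6303, -0.2734, 0.3925]
tcp_rot: [[-0.0, -0.239, 0.971], [0.0, 0.971, 0.239], [-1.0, 0.0, -0.0]]
force: [0.0, -0.5, -0.4]
opening: 0.498
```

```bash
python3 -m crank '[{"offset":[0,0,0],"spin":0},{"offset":[0,0,0],"spin":0}]' 
python3 -m crank '[{"offset":[-0.01,0,0],"spin":0},{"offset":[-0.025,0,0],"spin":0},{"offset":[-0.035,0,0],"spin":0},{"offset":[-0.04,0,0],"spin":0},{"offset":[-0.02,0,0],"spin":0},{"offset":[0,0,0],"spin":0}]' 
python3 w.py; python3 - <<'E'
from h import *
np.set_printoptions(precision=4,suppress=True)
c=cap('scene','s6.png');cap('wrist','w6.png')
P,u,v=pts(c)
m=(P[:,2]>.05)&(P[:,2]<.25)&(P[:,0]>.5)&(P[:,0]<.69)&(P[:,1]>-.4)&(P[:,1]<-.15)
Q=P[m]
print('tray',cv2.minAreaRect(Q[Q[:,2]<.125][:,:2].astype(np.float32)))
# paddle
m=(P[:,2]>.13)&(P[:,2]<.2)&(P[:,0]>.54)&(P[:,0]<.64)&(P[:,1]>.15)&(P[:,1]<.28);print(np.percentile(P[m],[2,50,98],axis=0))
E
```

```text
time_s: 9.9
position: [0.6303, -0.2733, 0.3926]
tcp_rot: [[-0.0, -0.239, 0.971], [0.0, 0.971, 0.239], [-1.0, 0.0, -0.0]]
force: [0.8, -0.2, 0.5]
opening: 0.611
time_s: 10.5
position: [0.6305, -0.2734, 0.5283]
tcp_rot: [[0.009, -0.239, 0.971], [-0.005, 0.971, 0.239], [-1.0, -0.007, 0.007]]
force: [0.9, -1.1, -0.1]
opening: 0.632
t 10.5 p [ 0.6305 -0.2734  0.5283] grasp [ 0.6319 -0.2743  0.3643] j [-32.7354  29.7075  63.1314   0.0028  86.5791 -46.5525] F [ 0.8982 -1.1284 -0.0576] op 0.6316182110177713
[[ 0.0086 -0.2388  0.971 ]
 [-0.0055  0.971   0.2388]
 [-0.9999 -0.0073  0.007 ]]
yaw z 13.818410110878547
tray ((0.6326521635055542, -0.27051061391830444), (0.09248509258031845, 0.15490587055683136), 14.024474143981934)
[[0.5675 0.1918 0.1452]
 [0.5983 0.2132 0.1622]
 [0.6362 0.2366 0.1726]]
```

View pics/s6.png

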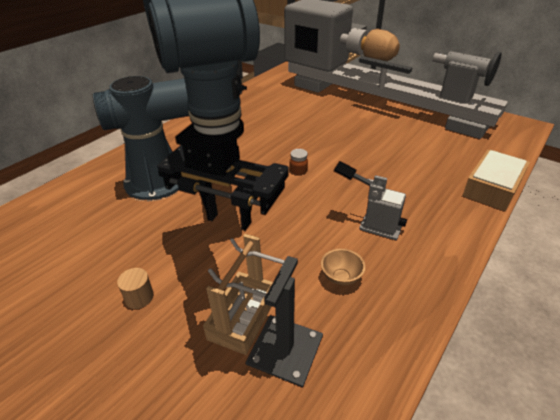

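View pics/w6.png

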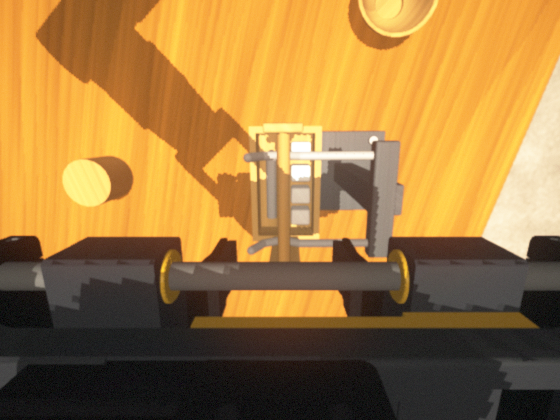

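The tote hangs across both prongs. In the scene view the dowel lies in the dips, and the fitted tray yaw of 14° is level. Next I close the fingers and traverse above the paddle.

```bash
python3 w.py .5863 .2165 .268 11.2
python3 -m crank '[{"offset":[-0.01,0.02,0],"spin":0},{"offset":[0,0.035,0.005],"spin":0},{"offset":[0,0.045,0.007],"spin":0},{"offset":[0,0.045,0.007],"spin":0},{"offset":[0,0.045,0.007],"spin":0},{"offset":[0,0.045,0.007],"spin":0},{"offset":[0,0.045,0.007],"spin":0},{"offset":[0,0.045,0.007],"spin":0},{"offset":[0,0.045,0.007],"spin":0},{"offset":[0,0.045,0.007],"spin":0},{"offset":[0,0.04,0.006],"spin":0.02},{"offset":[0,0.025,0.004],"spin":0.025}]' 0.0
python3 -m crank '[{"offset":[0,0,0],"spin":0},{"offset":[0,0,0],"spin":0}]'
python3 w.py .5863 .2165 .268 11.2
```

```text
t 10.6 p [ 0.63   -0.2731  0.5228] grasp [ 0.63   -0.2731  0.3588] j [-32.7415  29.9459  63.5302  -0.0002  86.5161 -46.5528] F [ 0.6296  0.4777 -0.4948] op 0.6298415214986539
[[ 0.0001 -0.2387  0.9711]
 [-0.0001  0.9711  0.2387]
 [-1.     -0.0001  0.0001]]
yaw z 13.811334536228093
tool offset [0.0908 0.4859 0.0744]
spin 0.04557638552821939
time_s: 11.8
position: [0.5831, 0.2135, 0.5314]
tcp_rot: [[-0.004, -0.197, 0.98], [0.001, 0.98, 0.197], [-1.0, 0.001, -0.004]]
force: [0.0, 0.3, 0.4]
opening: 0.005
time_s: 12.0
position: [0.5841, 0.2108, 0.5316]
tcp_rot: [[-0.003, -0.197, 0.98], [-0.001, 0.98, 0.197], [-1.0, -0.0, -0.003]]
force: [0.0, 0.4, -0.3]
opening: 0.008
t 12.0 p [0.5841 0.2108 0.5316] grasp [0.5837 0.2106 0.3676] j [ 9.548  23.5919 72.9824 -0.0283 83.6017 -1.8158] F [ 0.0355  0.365  -0.2691] op 0.00769896066250941
[[-0.0029 -0.1971  0.9804]
 [-0.001   0.9804  0.1971]
 [-1.     -0.0004 -0.0031]]
yaw z 11.36704895448857
tool offset [0.0996 0.0053 0.0041]
spin 0.002915554267839727
```

```bash
python3 -m crank '[{"offset":[0.02,0.003,0.002],"spin":0},{"offset":[0.04,0.003,0.002],"spin":0},{"offset":[0.04,0,0],"spin":0},{"offset":[0.03,0,0],"spin":0},{"offset":[0.02,0,0],"spin":0},{"offset":[0.01,0,0],"spin":0},{"offset":[0,0,0],"spin":0}]'
python3 w.py .5863 .2165 .155 11.2
python3 - <<'E'
from h import *
np.set_printoptions(precision=4,suppress=True)
c=cap('scene','s7.png');cap('wrist','w7.png')
P,u,v=pts(c)
m=(P[:,2]>.05)&(P[:,2]<.25)&(P[:,0]>.5)&(P[:,0]<.69)&(P[:,1]>-.4)&(P[:,1]<-.15)
Q=P[m]
print('tray',cv2.minAreaRect(Q[Q[:,2]<.125][:,:2].astype(np.float32)),Q[(Q[:,2]<.125)][:,2].min())
im=c['pixels'];cv2.imwrite('pics/s7c.png',cv2.resize(im[120:250,280:420],None,fx=4,fy=4,interpolation=cv2.INTER_CUBIC))
cv2.imwrite('pics/s7d.png',cv2.resize(im[220:390,180:340],None,fx=3.5,fy=3.5,interpolation=cv2.INTER_CUBIC))
E
```

```text
time_s: 12.7
position: [0.5876, 0.2153, 0.3711]
tcp_rot: [[-0.004, -0.193, 0.981], [-0.001, 0.981, 0.193], [-1.0, -0.0, -0.004]]
force: [-0.6, 0.1, -0.1]
opening: 0.0
t 12.7 p [0.5876 0.2153 0.3711] grasp [0.587  0.2152 0.2071] j [ 9.9093 32.4824 83.8146 -0.0152 63.9319 -1.2334] F [-0.6184  0.1178 -0.0938] op 0.0001677317798665499
[[-0.0039 -0.1934  0.9811]
 [-0.0009  0.9811  0.1934]
 [-1.     -0.0002 -0.004 ]]
yaw z 11.149397845910013
tool offset [ 0.0521  0.0015 -0.0002]
spin -0.0008831741974717809
tray ((0.632544994354248, -0.2716605067253113), (0.09222420305013657, 0.15235444903373718), 13.656508445739746) 0.06833614238063801
```

View pics/s7c.png

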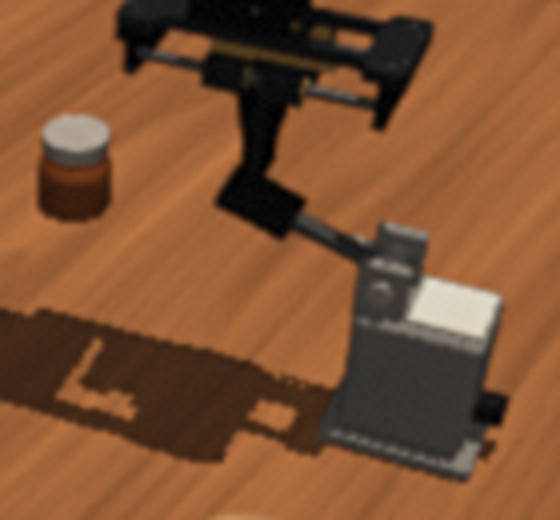

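View pics/s7d.png

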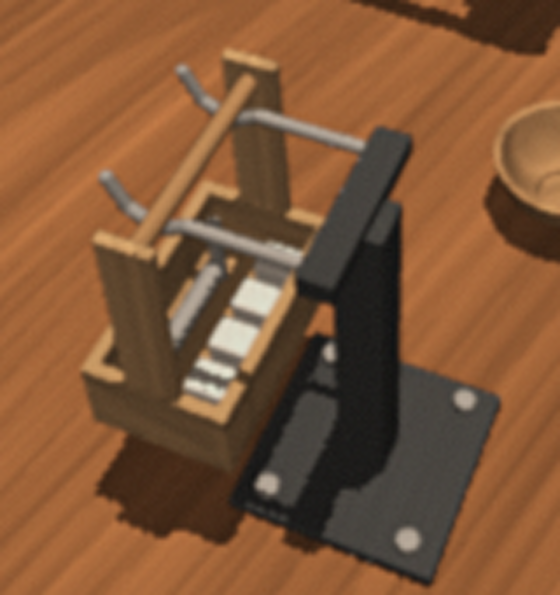

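View pics/w7.png

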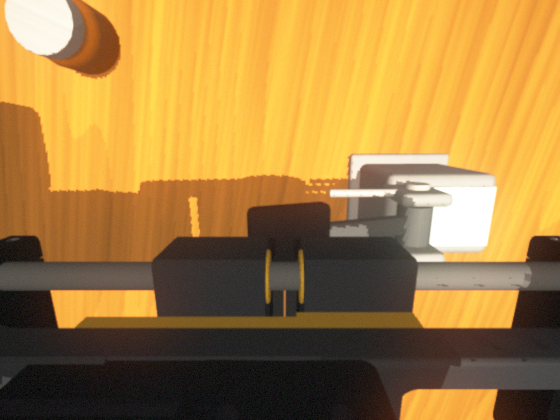

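The tote hangs well in the V. In the wrist view the fingers (column 285) are centred over the paddle (columns 248-330), and the index pin at row 192 is clear. Next I press, in steps.

```bash
python3 -m crank '[{"offset":[0.01,0.001,0],"spin":0},{"offset":[0.006,0,0],"spin":0},{"offset":[0.005,0,0],"spin":0},{"offset":[0.005,0,0],"spin":0},{"offset":[0.005,0,0],"spin":0},{"offset":[0,0,0],"spin":0}]'
python3 w.py .5863 .2165 .155
```

```text
time_s: 13.4
position: [0.5874, 0.2175, 0.3416]
tcp_rot: [[-0.001, -0.195, 0.981], [-0.0, 0.981, 0.195], [-1.0, 0.0, -0.001]]
force: [-2.6, -0.5, 4.9]
opening: 0.008
t 13.4 p [0.5874 0.2175 0.3416] grasp [0.5872 0.2175 0.1776] j [10.1116 34.5391 85.2603  0.0048 60.2676 -1.1296] F [-2.6036 -0.5084  4.9302] op 0.0076400771914686945
[[-0.0012 -0.1949  0.9808]
 [-0.0001  0.9808  0.1949]
 [-1.      0.0001 -0.0012]]
yaw z 11.238830598459856
tool offset [ 0.0226 -0.0008 -0.001 ]
```

Contact, about 5 N up. I continue down towards tip height 0.137 (TCP z about 0.319).

```bash
python3 -m crank '[{"offset":[0.005,0,0],"spin":0},{"offset":[0.005,0,0],"spin":0},{"offset":[0.005,0,0],"spin":0},{"offset":[0.004,0,0],"spin":0},{"offset":[0.002,0,0],"spin":0},{"offset":[0,0,0],"spin":0},{"offset":[0,0,0],"spin":0},{"offset":[0,0,0],"spin":0}]'
python3 w.py .5863 .2165 .155
python3 - <<'E'
from h import *
c=cap('scene','s8.png');im=c['pixels'];cv2.imwrite('pics/s8c.png',cv2.resize(im[120:250,280:420],None,fx=4,fy=4,interpolation=cv2.INTER_CUBIC))
c=cap('wrist','w8.png')
np.set_printoptions(precision=4,suppress=True)
for n in('wrist','top'):
    c=cap(n)
    P,u,v=pts(c)
    a=np.radians(11.2);d=P[:,:2]-[.5863,.2165];L=np.c_[d[:,0]*np.cos(a)+d[:,1]*np.sin(a),-d[:,0]*np.sin(a)+d[:,1]*np.cos(a),P[:,2]]
    for x0 in(-.035,-.025,-.015,0,.01,.02,.03,.04,.05,.06):
        k=(abs(L[:,0]-x0)<.005)&(abs(L[:,1])<.02)&(L[:,2]>.1)&(L[:,2]<.18)
        if k.sum()>3: print(n,x0,k.sum(),np.median(L[k],0))
E
```

```text
time_s: 14.2
position: [0.5863, 0.2174, 0.3212]
tcp_rot: [[-0.005, -0.195, 0.981], [-0.001, 0.981, 0.195], [-1.0, -0.0, -0.005]]
force: [-5.7, -0.9, 7.8]
opening: 0.005
t 14.2 p [0.5863 0.2174 0.3212] grasp [0.5855 0.2172 0.1572] j [10.1175 35.9947 86.2529 -0.0095 58.0316 -1.1311] F [-5.7306 -0.9428  7.7545] op 0.005269231023929209
[[-0.0048 -0.1952  0.9808]
 [-0.001   0.9808  0.1951]
 [-1.     -0.     -0.0049]]
yaw z 11.253596787564781
tool offset [ 0.0022 -0.0008  0.0006]
wrist -0.025 149 [-0.0236  0.0164  0.139 ]
wrist -0.015 228 [-0.0152  0.0167  0.1394]
wrist 0 716 [0.     0.0107 0.1466]
wrist 0.01 341 [0.0079 0.0146 0.1393]
wrist 0.02 230 [0.0199 0.0166 0.1388]
wrist 0.03 64 [0.0268 0.0163 0.1376]
```

View pics/s8c.png

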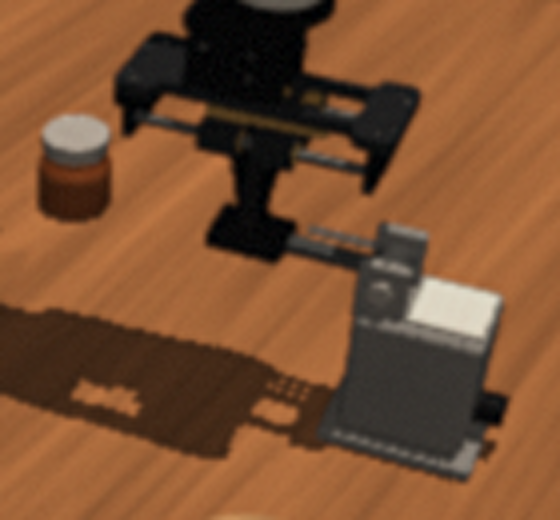

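View pics/w8.png

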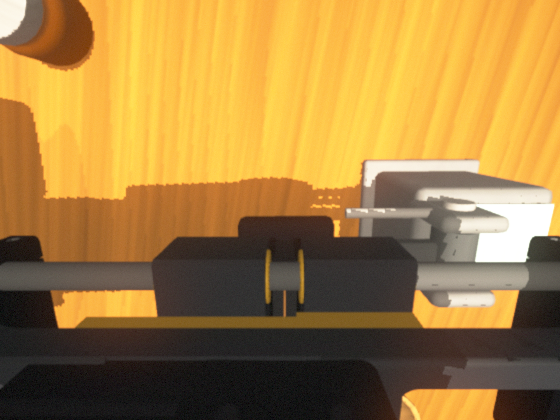

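```bash
python3 -m crank '[{"offset":[0.001,0,0],"spin":0},{"offset":[0.001,0,0],"spin":0},{"offset":[0,0,0],"spin":0},{"offset":[0,0,0],"spin":0},{"offset":[0,0,0],"spin":0},{"offset":[0,0,0],"spin":0},{"offset":[0,0,0],"spin":0}]'
python3 - <<'E'
from h import *
np.set_printoptions(precision=4,suppress=True)
a=np.radians(11.2)
c=cap('wrist');P,u,v=pts(c)
d=P[:,:2]-[.5863,.2165];L=np.c_[d[:,0]*np.cos(a)+d[:,1]*np.sin(a),-d[:,0]*np.sin(a)+d[:,1]*np.cos(a),P[:,2]]
for x0 in(-.025,-.015,.01,.02):
    k=(abs(L[:,0]-x0)<.005)&(abs(L[:,1]-.017)<.003)&(L[:,2]>.1)&(L[:,2]<.18)
    print(x0,k.sum(),np.median(L[k],0))
c=cap('scene','s9.png');P,u,v=pts(c)
m=(P[:,2]>.05)&(P[:,2]<.125)&(P[:,0]>.5)&(P[:,0]<.69)&(P[:,1]>-.4)&(P[:,1]<-.15)
print('tray',cv2.minAreaRect(P[m][:,:2].astype(np.float32)))
E
python3 w.py
```

```text
time_s: 15.1
position: [0.5862, 0.2173, 0.3193]
tcp_rot: [[-0.005, -0.195, 0.981], [-0.001, 0.981, 0.195], [-1.0, -0.0, -0.005]]
force: [-5.3, -1.6, 8.2]
opening: 0.005
-0.025 125 [-0.0234  0.0171  0.1368]
-0.015 188 [-0.0149  0.0172  0.1371]
0.01 182 [0.0101 0.0172 0.1372]
0.02 189 [0.0202 0.0171 0.1372]
tray ((0.6325426697731018, -0.27152514457702637), (0.0923692137002945, 0.15270781517028809), 14.290703773498535)
t 15.2 p [0.5862 0.2173 0.3193] grasp [0.5854 0.2172 0.1553] j [10.1163 36.1279 86.3399 -0.0109 57.816  -1.1328] F [-6.7273 -0.9362  8.2817] op 0.006695073670535952
[[-0.0048 -0.1952  0.9808]
 [-0.001   0.9808  0.1952]
 [-1.     -0.0001 -0.005 ]]
yaw z 11.254903455326039
```

View pics/s9.png

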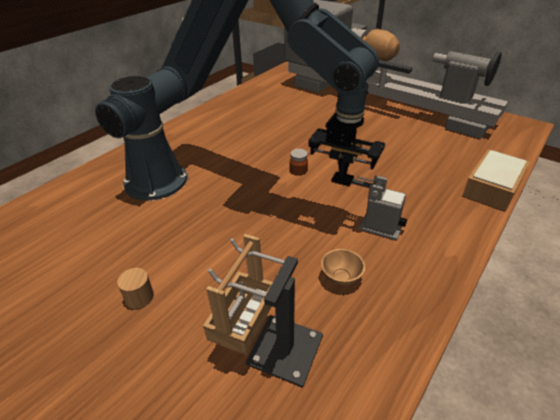

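The paddle's face is flat at z = 0.137 m, held with about 8 N. The tote still hangs at (240,300), and the bowl, jar and blank haven't moved. I'm handing in.

```bash
python3 -c "
from rig import bot
print(bot.hand_in())"
```

```text
the job is handed in; nothing more can be done
None
```

I hung the tote by its dowel across both prongs of the holder and let go. Only then did I press the jog paddle to level, and I handed in at about 15 s while still holding it there with the closed fingers. The hand-in gave no verdict, so success is not confirmed.

Last checks before handing in:
- **Tote:** it hangs upright. The fitted tray centre is about 3 mm from my estimate of the seat, and its yaw is within about 0.5° of the holder's.
- **Paddle:** its face measures flat at 0.137 m above the bench (about 0.30 rad), with about 8 N of upward force.
- **Bystanders:** the bowl, jar and blank look unmoved in the last picture. I did not re-measure them.

One thing stood out: there was also a sideways force of 5–7 N at the fingertips while holding the paddle, probably friction. The pose stayed steady.

My first fit of the holder seat was about 8 mm off along the prongs. I corrected it from the V dip and the prong tips before placing the tote.

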